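Count to the third gap and push the kada in

ROBOT

A 6-joint arm with a two-finger parallel gripper is mounted at the origin on the work surface. World frame = base frame: x ahead of the robot, y to its left, z up, the work surface at z = 0. Lengths are in m, angles in rad, forces in N, time in s.
With the tool pointing down it reaches from about 0.2 to 0.875 m from the base axis. Payload 3.4 kg.
Tool frame: the origin (TCP) lies between the finger pads; the fingertips stand 8 mm ahead of it and the grasp point (between the pads) lies 11 mm behind it; z points along the fingers, y is the direction in which the jaws open and shut (so a half turn about z gives the same grasp; the last joint's range is limited). The gripper opens to 94 mm and grips with 3 to 60 N. Pads are 16 mm wide; open, the fingers measure 119 mm over their backs; the gripper's body (75 mm by 177 mm) begins 78 mm behind the grasp point.
Start: joints at [-1.448, 0.276, 1.505, -0, 1.361, -0.121], TCP at [0.139, -0.558, 0.213] pointing down, gripper open.
Joint ranges: [-2.89, 2.89], [-0.75, 2.08], [0.22, 2.7], [-1.18, 4.32], [0.11, 2.71], [-2.7, 2.7]. Speed limits (rad/s): [2.57, 2.57, 3.14, 3.14, 3.14, 3.14].

INTERFACE

Orientations are given as a unit quaternion [x, y, z, w].
In Python, from rig import robot gives the robot as it stands. The module is installed in compiled form; this text tells all that it offers.
- The arm moves only by the shell command python3 -m crank 'ROWS' [OPENING]. ROWS is JSON, one flat list of numbers, 6 for each row, row after row: the shift along the world's x, y, z in units of 25 mm (1.0 is 25 mm), then the turn, a rotation vector about the world's x, y, z in units of 6 degrees (1.0 is 6 degrees). In form: [dx, dy, dz, ax, ay, az, dx, dy, dz, ax, ay, az, ...]. A call has 1 to 10 rows; each row is the pose to reach, as a shift and turn from the pose measured when the call began; what a row does not reach only later rows make up. A row lasts 1/8 s, in which the tool goes at most 62.5 mm and 10.7 degrees, less where a joint would pass 70% of its speed; a pose out of reach is approached as far as the arm can. A call with a gripper value outside its range is refused whole. OPENING is the opening, from -1 (shut) to 1 (fully open), set as the call begins (- or left out, the last holds). The fingers move at their own pace and stop on an object; the grip force is fixed at half the most. Time passes only in rows, so rows that repeat a pose let the fingers close. It gives the time, the measured TCP pose, the force and the opening at its end, in the units of the state.
- robot.get_obs(): the state, without advancing time (a new reading comes with each control period).
- robot.read_camera(name): name is "scene" or "top" or "wrist"; returns the picture (384x512x3 uint8, blue, green, red); there is no depth.
- robot.get_calibration(name): a dict with "vfov" (degrees; the focal length in pixels is half the picture's height over the tangent of half this angle, whatever the lens; pixels are square), "cx", "cy" (the principal point, pixels), "distortion" ([k1, k2, p1, p2, k3] as OpenCV has them; the pictures are not rectified), "R" (3x3) and "t" (3): a world point X has camera coordinates R X + t; the wrist camera has in their place "mount" (4x4, takes a point from camera to tool coordinates, whose origin is the TCP and whose axes are the flange's). Camera axes: x right, y down, z forward; pixel columns grow to the right and rows downward; lengths in m; the calibration is good to about 2 mm. A picture is of the moment at which its call begins: read the wrist's pose just before it. get_calibration takes no time and is no camera call.
- robot.finish_job(): hands the job in, once; it reports no verdict.
The state is a dict: "time": time; "joint_pos": joint angles; "qd": joint speeds; "joint_torque": joint torques, N m; "ee_pos": TCP position; "tcp_rot": TCP orientation; "wrist_force": force on the tool from outside, world axes, zero at the start; "wrist_torque": the same for the moment, N m; "width": finger opening in m.
Only numpy, scipy, OpenCV 4.12 (cv2) and the standard library are available. Lean on these libraries where they do the work, as an engineer would, in place of code of your own. Each camera call takes 0.05 s, during which the arm holds its last target. There are 200 camera calls.

TASK

Starting from the end of the divider rack where the rosewood sizing cone stands, count the gaps with a fingertip along the brass rail: touch the rail above the first, the second and the third gap in that order, and no further. Then push the loose brass kada along the counter into that third gap until no part of it sticks out of the rack's front. Slide it only, never lift or tip it, and leave the cone, the stack of ruby bangles and the green lac bangle where they are.

Things in the scene. Friction and masses are not known exactly. Their poses are not given: they have to be found in the camera images.
- rack: fixed teak divider rack, 364 mm long (y), 95 mm deep (x). Five dividers 12 mm thick, 38 mm high, at y = 176, 88, 0, -88, -176 mm; four gaps 76 mm wide between them, centred at y = 132, 44, -44, -132 mm, without floor, open above and at the front (-x, robot side). Round divider fronts end at x = -50 mm; a 25 mm high back wall closes the gaps at x = +35 mm. Origin: its middle, on the counter; z up.
- rail: flat brass rail along the rack's back edge, above the back wall: centre line at rack x = +40 mm, 18 mm wide, 364 mm long, 4 mm thick, top 50 mm above the counter. On springs: yields down by up to 8 mm under a finger (about 3 N to start, 0.5 N more per mm). Origin at the middle of its top face, axes as the rack's.
- rail_p (a point): point on the brass rail's top face, on its centre line, above the middle of the first gap counted from the rack's +y end. Touching the rail within 22 mm of it along y counts as touching above this gap; axes as the rack's.
- rail_q (a point): point on the brass rail's top face, on its centre line, above the middle of the second gap counted from the rack's +y end. Touching the rail within 22 mm of it along y counts as touching above this gap; axes as the rack's.
- rail_r (a point): point on the brass rail's top face, on its centre line, above the middle of the third gap counted from the rack's +y end. Touching the rail within 22 mm of it along y counts as touching above this gap; axes as the rack's.
- rail_s (a point): point on the brass rail's top face, on its centre line, above the middle of the fourth gap counted from the rack's +y end. Touching the rail within 22 mm of it along y counts as touching above this gap; axes as the rack's.
- kada: loose brass kada, a plain ring lying flat on the counter between rack and robot: 68 mm outside, 56 mm inside diameter, 12 mm high, about 90 g. Origin: centre of its underside. It fits a gap with 4 mm to spare each side; touching the back wall its centre is at rack x = +1 mm; it is wholly inside from x = -16 mm. Closed fingers fit inside the ring and can push its rim from within.
- cone: turned rosewood sizing cone standing loose on the counter beyond one end of the rack (either end), about 310 mm from its middle: 68 mm across the foot, 165 mm high, 300 g. It marks the end from which to count. Origin at the centre of its foot.
- stack: stack of six ruby glass bangles beyond the other end of the rack, 66 mm across, 42 mm high. Origin at the centre of its underside. Leave alone.
- lac: green lac bangle with mirror chips lying flat on the counter to the robot's left, 76 mm across, 16 mm high. Origin at the centre of its underside. Leave alone.
Mind the look-alikes: they are no part of the job. Of the things shaped like the kada, the brass one is meant. What is shaped like the cone but blue is not meant.

How it is judged:
By the outcome, as a careful person would: the job done as asked, in the order asked, and still so for the second after the job is handed in, with the robot touching nothing.
It also fails if it takes over 61 s, if anything falls off the work surface, if the arm or the gripper's body presses on something with over 40 N, if the wrist force passes 120 N, or if a joint passes its speed limit or range.

## Working session

There is one attempt and no reset: what is moved stays moved. The work goes in short steps, Python scripts to look and compute and a shell command to move; the robot and the scene stay as the last step left them, time stands still between calls to the robot, and variables do not carry over. Pictures are saved under pics/ and viewed, about 8 in all and at most 12, crops included, and the job is handed in when it is done.

```bash
mkdir -p pics
cat > h.py <<'E'
from rig import robot
import numpy as np, cv2
def K(c,h=384):
    f=h/2/np.tan(np.radians(c["vfov"])/2); return np.array([[f,0,c["cx"]],[0,f,c["cy"]],[0,0,1.]])
def ray(name,px):
    c=robot.get_calibration(name); u=cv2.undistortPoints(np.array([[px]],float),K(c),np.array(c["distortion"],float)).ravel()
    R=np.array(c["R"]);t=np.array(c["t"]); return -R.T@t, R.T@np.array([u[0],u[1],1])
def at(name,px,z):
    o,d=ray(name,px); return o+d*(z-o[2])/d[2]
def proj(name,X):
    c=robot.get_calibration(name); return cv2.projectPoints(np.array(X,float).reshape(-1,3),cv2.Rodrigues(np.array(c["R"],float))[0],np.array(c["t"],float),K(c),np.array(c["distortion"],float))[0].reshape(-1,2)
E
python3 - <<'E'
from h import *
for n in("scene","top"):
    cv2.imwrite(f"pics/{n}1.png",robot.read_camera(n)); c=robot.get_calibration(n); print(n,c["distortion"],-np.array(c["R"]).T@c["t"])
o=robot.get_obs(); print(o["time"],o["ee_pos"],o["tcp_rot"],o["wrist_force"],o["width"])
E
```

```text
scene [-0.03422211  0.          0.          0.          0.        ] [ 1.06713279 -0.53588969  0.88319501]
top [0.0095523 0.        0.        0.        0.       ] [0.34049568 0.03092134 0.93046156]
0.1 [ 0.1387191  -0.55750037  0.21271732] [ 9.92578409e-01  1.21603669e-01 -1.99845642e-05 -8.05378635e-04] [-0.6547944  -0.40733819 -0.75665926] 0.09390699633128152
```

View pics/top1.png

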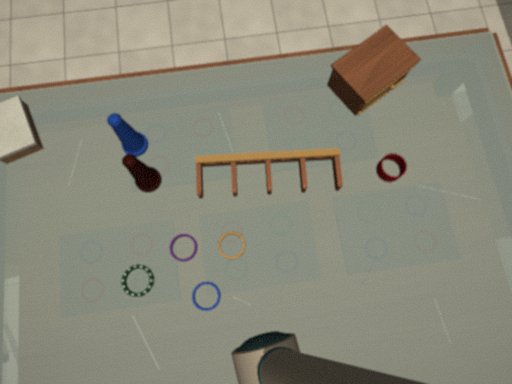

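View pics/scene1.png

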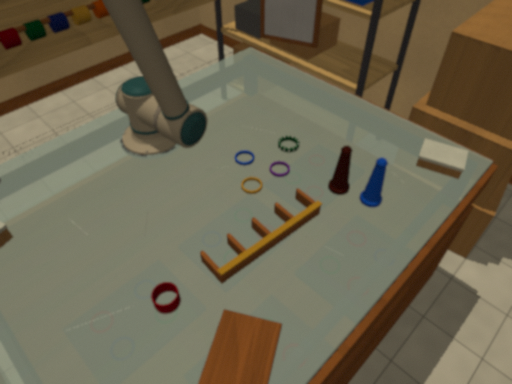

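The top view shows the rosewood cone's foot at (147,180), left of the rack (+y end), with the blue look-alike cone at (135,145). The rack spans (198..341,150..195) and the ruby stack is at (391,167). Rings that could be taken for the kada are yellow brass (232,245), purple (183,247), blue (206,296) and green lac (138,280). I choose the brass one at (232,245) and check it in a close crop.

Run:
```python
from h import *
im=cv2.imread("pics/top1.png"); cv2.imwrite("pics/crop1.png",cv2.resize(im[140:265,165:355],None,fx=4,fy=4,interpolation=cv2.INTER_CUBIC))
hsv=cv2.cvtColor(im,cv2.COLOR_BGR2HSV); print(hsv[245,219],hsv[158,260])
roi=np.zeros(im.shape[:2],np.uint8); roi[225:270,210:255]=1
m=((hsv[...,0]>8)&(hsv[...,0]<35)&(hsv[...,1]>90)).astype(np.uint8)*roi
p=np.argwhere(m)[:,::-1]; e=cv2.fitEllipse(p[:,None].astype(np.float32)) ; (cx,cy),r=cv2.minEnclosingCircle(p[:,None].astype(np.float32))
print(len(p),cx,cy,r,at("top",(cx,cy),.006), p.mean(0));
```

```text
[ 18 132 166] [ 18 144 165]
188 231.39175415039062 244.91236877441406 13.804939270019531 [0.44375013 0.07211693 0.006     ] [230.90425532 245.2287234 ]
```

View pics/crop1.png

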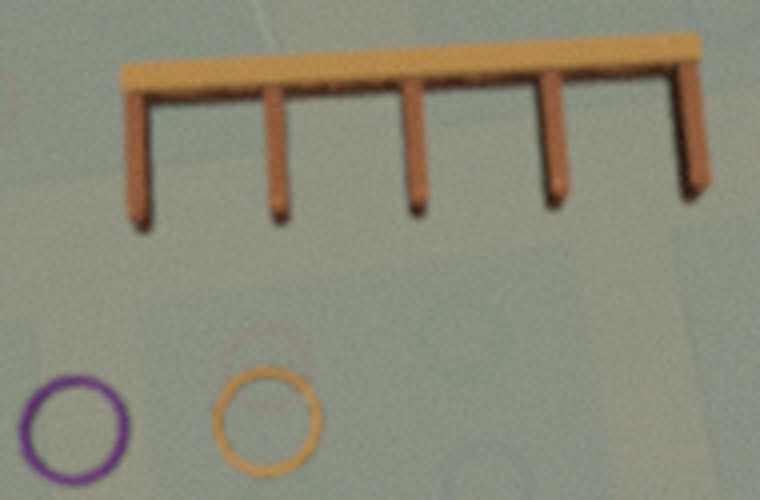

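Run:
```python
from h import *
from scipy.optimize import least_squares
f=lambda c:((np.array(c,float)+.5)/4-.5)+[165,140]
L=[((.049,.182,.05),(122,64)),((.049,-.182,.05),(700,34)),((.031,.182,.05),(122,92)),((.031,-.182,.05),(702,62))]
L+=[((-.05,y,.036),c) for y,c in zip((.176,.088,0,-.088,-.176),((141,224),(280,217),(418,211),(556,202),(695,193)))]
M=np.array([l[0] for l in L]);P=np.array([f(l[1]) for l in L])
def W(q,M): c,s=np.cos(q[2]),np.sin(q[2]); M=np.atleast_2d(M); return np.c_[q[0]+c*M[:,0]-s*M[:,1],q[1]+s*M[:,0]+c*M[:,1],M[:,2]]
r=least_squares(lambda q:(proj("top",W(q,M))-P).ravel(),[.6,0,0])
q=r.x;print("rack",q,np.degrees(q[2]));print(r.fun.reshape(-1,2).round(2))
for n,y in zip("pqrs",(.132,.044,-.044,-.132)): print(n,W(q,(.04,y,.05)))
for n,x in (("mouth",-.12),("in",-.016),("wall",.001)): print(n,W(q,(x,-.044,0)))
k=at("top",f((267,422)),.010);print("kada",k, at("top",f((214,422)),.01),at("top",f((321,422)),.01))
print("purple",at("top",(183,247),.006),"cone",at("top",(149,183),.0),"lac",at("top",(138,280),.008))
# cross-check in scene
print(proj("scene",W(q,[(.04,.182,.05),(.04,-.182,.05),(-.05,.176,.036),(-.05,-.176,.036)])),proj("scene",k))
print(robot.get_calibration("wrist"))
```

```text
rack [ 0.60722633 -0.04378223 -0.08717176] -4.994573907009387
[[-0.56  0.27]
 [-0.26  0.37]
 [-0.44  0.1 ]
 [ 0.02  0.13]
 [-1.36 -0.13]
 [-0.58 -0.25]
 [ 0.34 -0.62]
 [ 1.17 -0.23]
 [ 1.67  0.17]]
p [[0.65856655 0.0842341  0.05      ]]
q [[ 0.65090515 -0.00343176  0.05      ]]
r [[ 0.64324375 -0.09109762  0.05      ]]
s [[ 0.63558234 -0.17876348  0.05      ]]
mouth [[ 0.48385127 -0.07716779  0.        ]]
in [[ 0.58745638 -0.08622218  0.        ]]
wall [[ 0.60439183 -0.08770222  0.        ]]
kada [0.44279126 0.07204561 0.01      ] [0.44741038 0.10438806 0.01      ] [0.43808692 0.03908399 0.01      ]
purple [0.45558095 0.19119796 0.006     ] cone [0.63334822 0.26367756 0.        ] lac [0.39181894 0.30576484 0.008     ]
[[321.20342498 201.17982198]
 [220.09661449 271.19202353]
 [297.63887027 188.55545448]
 [201.97836429 250.36839493]] [[252.70333724 183.87968076]]
{'vfov': 59.77921722130278, 'cx': 254.21322214001486, 'cy': 189.98231670040337, 'distortion': array([-0.03766504,  0.        ,  0.        ,  0.        ,  0.        ]), 'mount': array([[ 3.54735073e-04, -9.68762213e-01, -2.47991226e-01,
         7.16438303e-02],
       [ 9.99999830e-01,  4.58329821e-04, -3.60003057e-04,
         2.40949509e-05],
       [ 4.62419133e-04, -2.47991057e-01,  9.68762211e-01,
        -1.70301131e-01],
       [ 0.00000000e+00,  0.00000000e+00,  0.00000000e+00,
         1.00000000e+00]])}
```

The rack fit agrees with the scene view (rail ends, kada at (252,184)), and the kada's measured diameter of about 66 mm matches. I go above the first gap with the gripper shut, turned −19° to line up with the rack.

```bash
python3 -m crank '[2,2.4,0,0,0,-0.5, 3.5,4.3,0,0,0,-1.5, 5,6.2,0,0,0,-3.17, 6.5,8,0,0,0,-3.17, 8,9.9,0,0,0,-3.17, 9.5,11.7,0,0,0,-3.17, 11,13.6,0,0,0,-3.17, 12.5,15.4,0,0,0,-3.17, 14,17.3,0,0,0,-3.17, 15.5,19.2,0,0,0,-3.17]' -1
```

```text
time: 1.35
ee_pos: [0.527, -0.0757, 0.2125]
tcp_rot: [0.999, -0.044, -0.0, -0.001]
wrist_force: [0.4, -2.1, -0.5]
width: 0.0005
```

```bash
python3 -m crank '[1.3,1.6,-0.5,0,0,0, 2.6,3.2,-1.2,0,0,0, 4,4.8,-2.2,0,0,0, 5.26,6.4,-3.2,0,0,0, 5.26,6.4,-3.7,0,0,0, 5.26,6.4,-3.7,0,0,0, 5.26,6.4,-3.7,0,0,0]'
cat > w.py <<'E'
from h import *
import sys
from scipy.spatial.transform import Rotation as Ro
def wcal():
    o=robot.get_obs(); c=robot.get_calibration("wrist"); T=np.eye(4);T[:3,:3]=Ro.from_quat(o["tcp_rot"]).as_matrix();T[:3,3]=o["ee_pos"]
    V=np.linalg.inv(T@c["mount"]); return o,c,V
def wproj(c,V,X): return cv2.projectPoints(np.array(X,float).reshape(-1,3),cv2.Rodrigues(V[:3,:3])[0],V[:3,3],K(c),c["distortion"])[0].reshape(-1,2)
RK=np.array([.60722633,-.04378223,-.08717176])
def W(M,q=RK): c,s=np.cos(q[2]),np.sin(q[2]); M=np.atleast_2d(M); return np.c_[q[0]+c*M[:,0]-s*M[:,1],q[1]+s*M[:,0]+c*M[:,1],M[:,2]]
def wat(c,V,px,z):
    u=cv2.undistortPoints(np.array([[px]],float),K(c),c["distortion"]).ravel(); o=-V[:3,:3].T@V[:3,3]; d=V[:3,:3].T@np.array([u[0],u[1],1]); return o+d*(z-o[2])/d[2]
E
python3 - <<'E'
from w import *
o,c,V=wcal(); im=robot.read_camera("wrist")
np.savez("pics/w1.npz",V=V)
for p in wproj(c,V,W([(.049,.182,.05),(.031,.182,.05),(.049,.0,.05),(.031,0,.05),(-.05,.088,.036),(-.05,.176,.036),(.04,.132,.05),(.04,.044,.05)])): cv2.drawMarker(im,tuple(int(v) for v in p.round()),(255,0,255),0,9)
cv2.imwrite("pics/w1.png",im); print(o["time"],o["ee_pos"])
E
```

```text
time: 2.22
ee_pos: [0.6582, 0.0831, 0.1208]
tcp_rot: [0.999, -0.044, 0.0, -0.0]
wrist_force: [-0.8, 0.3, 0.0]
width: 0.0003
2.225 [0.65824709 0.08311741 0.12081905]
```

View pics/w1.png

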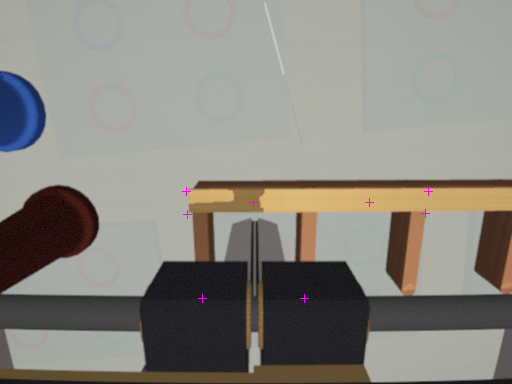

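The wrist view shows the rosewood cone at left (70,225), the blue one at (15,110), and the rail at rows 188–211 with its left end near column 193. My markers are a few px off, so I refit x and y from this close view.

Run:
```python
from w import *
o,c,V=wcal(); V=np.load("pics/w1.npz")["V"]
print("div pred",wproj(c,V,W([(.028,.176,.038),(.028,.088,.038),(.028,0,.038),(-.048,0,.036)])).round(1))
for px in ((193,200),(193,188),(193,212),(510,186),(510,209)): 
    p=wat(c,V,px,.05); a=RK[2]; d=p[:2]-RK[:2]; print(px,p.round(4),"rack",(np.cos(a)*d[0]+np.sin(a)*d[1]).round(4),(-np.sin(a)*d[0]+np.cos(a)*d[1]).round(4))
```

```text
div pred [[197.8 212.7]
 [308.2 212.6]
 [417.3 212.3]
 [405.3 294.9]]
(193, 200) [0.6645 0.1289 0.05  ] rack 0.042 0.177
(193, 188) [0.6737 0.1276 0.05  ] rack 0.0513 0.1766
(193, 212) [0.6551 0.1302 0.05  ] rack 0.0325 0.1774
(510, 186) [ 0.6541 -0.1116  0.05  ] rack 0.0526 -0.0634
(510, 209) [ 0.6355 -0.1135  0.05  ] rack 0.0343 -0.067
```

Rail x is about 2 mm further out and y agrees within a few mm, well inside the 22 mm tolerance. Touching the first gap now.

```bash
python3 -m crank '[0.07,0,-1.5,0,0,0, 0.07,0,-2.2,0,0,0, 0.07,0,-2.5,0,0,0, 0.07,0,-2.62,0,0,0, 0.07,0,-2.65,0,0,0, 0.07,0,-2.65,0,0,0]'
```

```text
time: 3.02
ee_pos: [0.6605, 0.0829, 0.056]
tcp_rot: [0.999, -0.045, 0.001, -0.0]
wrist_force: [-1.7, -2.0, 4.3]
width: 0.0004
```

Contact: 4.3 N at tip height 48 mm, as the rail spring predicts. Lift, then second gap.

```bash
python3 -m crank '[0,0,0.6,0,0,0, 0,0,1.2,0,0,0, -0.1,-1.2,1.2,0,0,0, -0.2,-2.4,1.2,0,0,0, -0.31,-3.51,1.2,0,0,0, -0.31,-3.51,1.0,0,0,0, -0.31,-3.51,0.4,0,0,0, -0.31,-3.51,0.1,0,0,0, -0.31,-3.51,-0.03,0,0,0, -0.31,-3.51,-0.03,0,0,0]'
```

```text
time: 4.28
ee_pos: [0.652, -0.0036, 0.0552]
tcp_rot: [0.999, -0.044, 0.0, -0.001]
wrist_force: [-2.1, 2.2, 4.4]
width: 0.0006
```

```bash
python3 -m crank '[0,0,0.6,0,0,0, 0,0,1.2,0,0,0, -0.1,-1.2,1.2,0,0,0, -0.2,-2.4,1.2,0,0,0, -0.31,-3.51,1.2,0,0,0, -0.31,-3.51,1.0,0,0,0, -0.31,-3.51,0.4,0,0,0, -0.31,-3.51,0.1,0,0,0, -0.31,-3.51,-0.03,0,0,0, -0.31,-3.51,-0.03,0,0,0]'
```

```text
time: 5.52
ee_pos: [0.6435, -0.0902, 0.0544]
tcp_rot: [0.999, -0.044, -0.001, -0.002]
wrist_force: [-3.2, 0.7, 4.4]
width: 0.0006
```

All three touched at 4.3–4.4 N. Now back to a spot behind the kada for a near look before inserting.

```bash
python3 -m crank '[0,0,1.2,0,0,0, 0,0,2.6,0,0,0, -2,1.2,2.6,0,0,0, -4,2.4,2.6,0,0,0, -6,3.6,2.6,0,0,0, -8,4.8,2.6,0,0,0, -10,6,2.6,0,0,0, -10.94,6.5,2.6,0,0,0, -10.94,6.5,2.6,0,0,0, -10.94,6.5,2.6,0,0,0]'
python3 - <<'E'
from w import *
o,c,V=wcal(); im=robot.read_camera("wrist"); np.savez("pics/w2.npz",V=V); cv2.imwrite("pics/w2raw.png",im)
t=np.linspace(0,2*np.pi,60); 
for p in wproj(c,V,np.c_[.4428+.034*np.cos(t),.072+.034*np.sin(t),0*t+.012]): cv2.circle(im,tuple(int(v) for v in p.round()),1,(255,0,255),-1)
cv2.imwrite("pics/w2.png",im); print(o["time"],o["ee_pos"])
E
```

```text
time: 6.78
ee_pos: [0.3728, 0.0718, 0.1199]
tcp_rot: [0.999, -0.044, 0.001, -0.001]
wrist_force: [0.9, -0.4, 0.4]
width: 0.0001
6.775 [0.3727776  0.07184619 0.11993485]
```

View pics/w2.png

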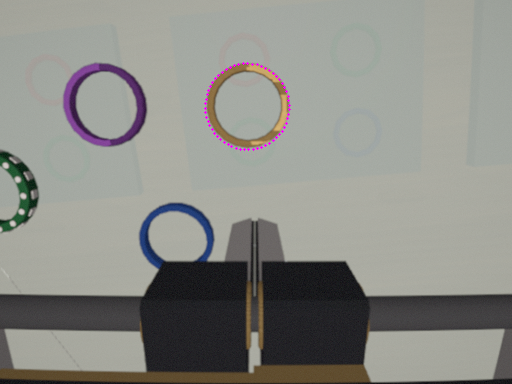

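The brass kada in the wrist view is centred at (248,106) and matches the predicted outline; purple is at (105,105), blue (177,238), lac (5,190). Lowering the closed fingers inside the brass ring.

```bash
python3 -m crank '[1.5,0,0,0,0,0, 2.81,0,0,0,0,0, 2.81,0,0,0,0,0, 2.81,0,-1.5,0,0,0, 2.81,0,-2.8,0,0,0, 2.81,0,-3.6,0,0,0, 2.81,0,-4.1,0,0,0, 2.81,0,-4.3,0,0,0, 2.81,0,-4.3,0,0,0]'
```

```text
time: 7.95
ee_pos: [0.4431, 0.0716, 0.0124]
tcp_rot: [0.999, -0.044, 0.001, -0.001]
wrist_force: [0.4, -0.4, -0.3]
width: 0.0007
```

```bash
python3 -m crank '[0,-0.5,0,0,0,0, 0,-0.9,0,0,0,0, 0,-1.3,0,0,0,0, 0,-1.8,0,0,0,0, 0,-2.3,0,0,0,0, 0,-2.8,0,0,0,0, 0,-3.3,0,0,0,0, 0,-3.7,0,0,0,0, 0,-4,0,0,0,0, 0,-4,0,0,0,0]'; python3 -m crank '[0,-0.4,0,0,0,0, 0,-0.8,0,0,0,0, 0,-1.2,0,0,0,0, 0,-1.6,0,0,0,0, 0,-2,0,0,0,0, 0,-2.3,0,0,0,0, 0,-2.44,0,0,0,0, 0,-2.44,0,0,0,0, 0,-2.1,0,0,0,0, 0,-1.9,0,0,0,0]'
python3 - <<'E'
from w import *
o,c,V=wcal(); im=robot.read_camera("wrist"); im2=robot.read_camera("top"); im3=robot.read_camera("scene")
np.savez("pics/w3.npz",V=V)
for x in np.arange(-.17,-.05,.01):
  cv2.circle(im,tuple(int(v) for v in wproj(c,V,W((x,-.044,0.0)))[0].round()),1,(255,0,255),-1)
for n,i in(("w3",im),("t3",im2),("s3",im3)): cv2.imwrite(f"pics/{n}.png",i)
cv2.imwrite("pics/m3.png",np.vstack([np.hstack([cv2.resize(im,(400,300)),cv2.resize(im2,(400,300))]),np.hstack([cv2.resize(im3[120:300,130:370],(400,300)),cv2.resize(im2[130:280,170:370],(400,300))])]))
print(o["time"],o["ee_pos"])
E
```

```text
time: 9.2
ee_pos: [0.4432, -0.0292, 0.0124]
tcp_rot: [0.999, -0.044, 0.001, -0.001]
wrist_force: [-1.4, 0.3, 3.0]
width: 0.0002
time: 10.45
ee_pos: [0.4428, -0.076, 0.0122]
tcp_rot: [0.999, -0.044, 0.001, -0.001]
wrist_force: [0.2, -0.1, -0.6]
width: 0.0004
10.45 [ 0.44281637 -0.07598695  0.01221179]
```

View pics/m3.png

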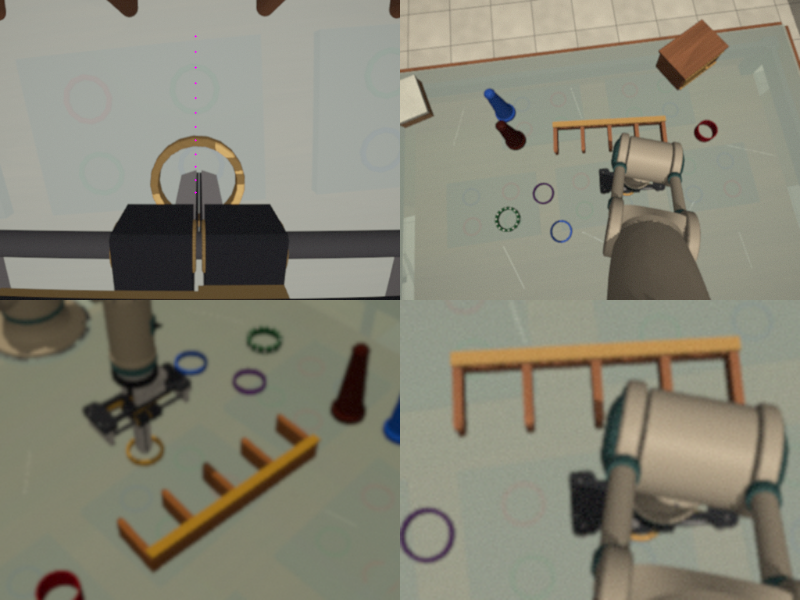

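The wrist panel shows the kada, fingers inside, centred on the third gap's axis to about 1 mm, midway between the divider tips at (118,5) and (272,5) in the panel. The other objects are unmoved. Pushing forward to just before the mouth.

```bash
python3 -m crank '[0,0.1,0,0,0,0, 0.4,0.06,0,0,0,0, 0.8,0.03,0,0,0,0, 1.2,0,0,0,0,0, 1.6,-0.04,0,0,0,0, 2,-0.07,0,0,0,0, 2.4,-0.11,0,0,0,0, 2.8,-0.14,0,0,0,0, 3.1,-0.17,0,0,0,0, 3.1,-0.17,0,0,0,0]'
python3 - <<'E'
from w import *
o,c,V=wcal(); im=robot.read_camera("wrist"); np.savez("pics/w4.npz",V=V)
for x in np.arange(-.1,.03,.01):
  cv2.circle(im,tuple(int(v) for v in wproj(c,V,W((x,-.044,0.012)))[0].round()),1,(255,0,255),-1)
cv2.imwrite("pics/w4.png",im);print(o["ee_pos"])
E
```

```text
time: 11.85
ee_pos: [0.5215, -0.0805, 0.0123]
tcp_rot: [0.999, -0.044, 0.001, -0.001]
wrist_force: [-0.1, 0.1, 0.0]
width: 0.0004
[ 0.52153213 -0.08054694  0.0123113 ]
```

View pics/w4.png

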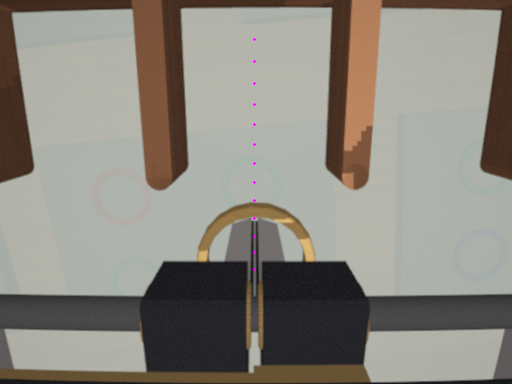

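The kada spans columns 197–315 (centre 256), and the gap's inner feet are at 188 and 327 (middle about 257), so it is aligned. Pushing in.

```bash
python3 -m crank '[0.4,-0.05,0,0,0,0, 0.8,-0.1,0,0,0,0, 1.2,-0.14,0,0,0,0, 1.6,-0.18,0,0,0,0, 2,-0.22,0,0,0,0, 2.4,-0.26,0,0,0,0, 2.8,-0.3,0,0,0,0, 3.2,-0.33,0,0,0,0, 3.6,-0.37,0,0,0,0, 3.6,-0.37,0,0,0,0]'
python3 - <<'E'
from w import *
o,c,V=wcal(); im=robot.read_camera("wrist"); im3=robot.read_camera("scene")
cv2.imwrite("pics/m5.png",np.vstack([cv2.resize(im,(400,300)),cv2.resize(im3[180:285,190:330],(400,300),interpolation=cv2.INTER_CUBIC)]))
E
```

```text
time: 13.15
ee_pos: [0.6122, -0.0899, 0.0123]
tcp_rot: [0.999, -0.044, 0.002, -0.001]
wrist_force: [0.0, -0.1, -0.4]
width: 0.0004
```

View pics/m5.png

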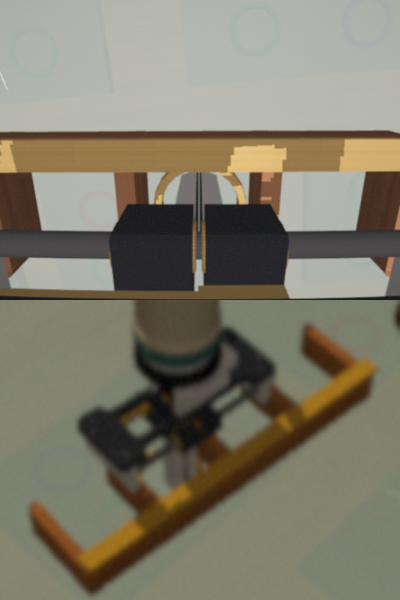

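Run:
```python
from w import *
o,c,V=wcal(); V=np.load("pics/w4.npz")["V"]
p=wat(c,V,(256,203),.012); a=wat(c,V,(158,188),.0); b=wat(c,V,(353,188),.0)
r=lambda p:(np.cos(RK[2])*(p[0]-RK[0])+np.sin(RK[2])*(p[1]-RK[1]))
print("front edge",p,r(p),"centre minus tcp x",p[0]-.034-.5215,"divider fronts rack x (-.05?)",r(a),r(b))
```

```text
front edge [ 0.54214893 -0.08325576  0.012     ] -0.06139367667498266 centre minus tcp x -0.013351070180726898 divider fronts rack x (-.05?) -0.05614639843675019 -0.05610380881661682
```

The kada's centre is about 13 mm behind the TCP, so at rack x ≈ −5 to −8 mm; inside needs −16 or more, and the wall is at +1. I back the fingers off to the ring's middle, lift straight up, and move back to look.

```bash
python3 -m crank '[-0.25,0.02,0,0,0,0, -0.52,0.04,0,0,0,0, -0.52,0.04,0,0,0,0, -0.52,0.04,0.6,0,0,0, -0.52,0.04,1.5,0,0,0, -0.52,0.04,3,0,0,0, -0.52,0.04,5,0,0,0, -2,-1,6,0,0,0, -4,-2,6,0,0,0, -6,-3,6,0,0,0]'; python3 -m crank '[-1,-2,0,0,0,0, -2,-4,0,0,0,0, -3,-6,0,0,0,0, -4,-8,0,0,0,0, -5,-10,0,0,0,0, -5,-10,0,0,0,0, -5,-10,0,0,0,0]'
python3 - <<'E'
from w import *
im=robot.read_camera("top"); cv2.imwrite("pics/t6.png",im)
a=RK[2];k=[]
cr=cv2.resize(im[140:210,190:350],None,fx=4.5,fy=4.5,interpolation=cv2.INTER_CUBIC)
t=np.linspace(0,2*np.pi,4)
for x,y in((-.05,-.082),(-.05,-.006),(-.016-.034,-.044)):
    p=(proj("top",W((x,y,.0)))[0]-[190,140])*4.5; cv2.drawMarker(cr,tuple(int(v) for v in p),(255,0,255),0,8)
cv2.imwrite("pics/m6.png",np.vstack([cr[:, :640] if 0 else cv2.resize(cr,(400,175)),cv2.resize(im,(400,300))]))
cv2.imwrite("pics/m6.png",np.vstack([cr,cv2.resize(im[100:330,80:430],(cr.shape[1],280))]))
print(robot.get_obs()["ee_pos"])
E
```

```text
time: 14.5
ee_pos: [0.4603, -0.1656, 0.1639]
tcp_rot: [0.999, -0.043, 0.002, -0.0]
wrist_force: [0.1, -1.2, 0.0]
width: 0.0002
time: 15.38
ee_pos: [0.3354, -0.4154, 0.1645]
tcp_rot: [0.999, -0.044, 0.003, -0.0]
wrist_force: [0.2, 0.3, -0.1]
width: 0.0003
[ 0.33569291 -0.4147579   0.16437731]
```

View pics/m6.png

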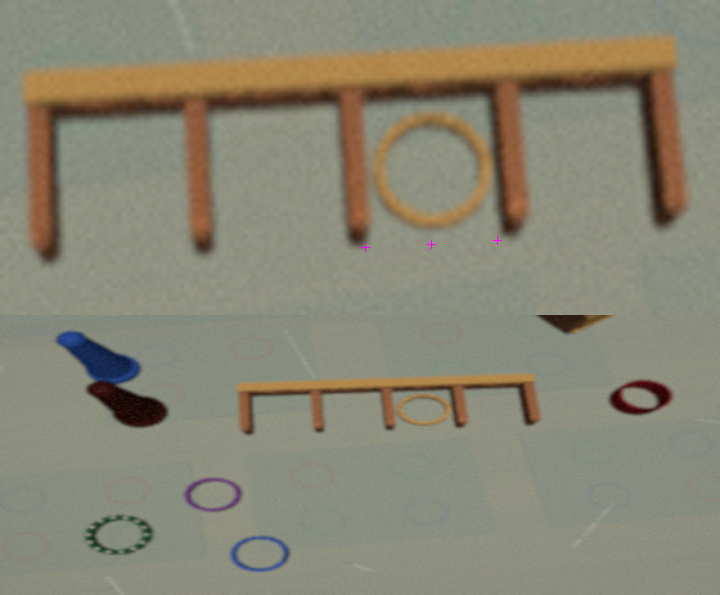

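The kada lies in the third gap from the cone. Its front edge (row 229 in the crop) is behind the rack's front line (rows about 236–243), and the cone, stack and lac are where they began. Handing in.

```bash
python3 -c "
from h import *
print(robot.get_obs()['time']); print(robot.finish_job())"
```

```text
15.425
the job is handed in; nothing more can be done
None
```

The job is done and handed in at 15.4 s of the 61 s allowed; no verdict was reported.

- **Counting:** The rosewood cone stands at the rack's +y end. Counting from there, I touched the rail above the first, second and third gap in that order and went no further. The force was 4.3–4.4 N each time, with the rail pressed down about 2–4 mm.
- **Pushing:** With the closed fingers inside the ring, I slid the brass kada along the counter to the third gap and pushed it in. I never gripped it.
- **Last check:** In the final top picture the kada sits about 4–8 mm inside the rack's front. The cone, ruby stack, lac bangle and look-alike rings look unmoved, and the arm is clear of everything.
- **Disagreements:** My camera measurements of the rack differed by a few mm:
  - The close wrist view put the rail about 2 mm further from the robot and its +y end about 5 mm off the top-view fit.
  - A rough wrist reading of the divider fronts was 6 mm off.
  - These are within the rail tolerance, and the kada is inside by either estimate of the front line.

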